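Upright fit check of a printed corner guard via the sloped rest

ROBOT

A 6-joint arm with a two-finger parallel gripper is mounted at the origin on the work surface. World frame = base frame: x ahead of the robot, y to its left, z up, the work surface at z = 0. Lengths are in m, angles in rad, forces in N, time in s.
With the tool pointing down it reaches from about 0.15 to 0.775 m from the base axis. Payload 6.1 kg.
Tool frame: the origin (TCP) lies at the very end of the fingers, on their centre line; the grasp point (between the pads) lies robot.pinch_z behind it (robot.pinch_z is the distance from the TCP to the grasp point, in m); z points along the fingers, x is the direction in which the jaws open and shut, and the axes are right-handed (so a half turn about z gives the same grasp; the last joint's range is limited). The gripper opens to 85 mm and grips with 20 to 120 N. Pads are 22 mm wide; open, the fingers measure 114 mm over their backs; the gripper's body (76 mm by 85 mm) begins 54 mm behind the grasp point. The pads swing forward as they close: fully open they stand 13 mm farther back than shut.
Start: joints at [-1.341, 0.126, -0.04, 1.405, 0, 1.571], TCP at [0.12, -0.511, 0.231] pointing down, gripper open.
Joint ranges: [-2.72, 2.72], [-0.95, 1.95], [-1.27, 1.35], [-1.78, 2.02], [-1.46, 1.47], [-3.14, 3.14]. Speed limits (rad/s): [2.39, 2.39, 3.01, 3.14, 3.14, 3.14].

INTERFACE

Orientations are given as a 3x3 rotation matrix whose columns are the frame's x, y, z axes.
In Python, from station import telemetry, snapshot, order, robot gives the robot as it stands.
- The arm moves only by the tool jog_arm, never from a script. Its argument "steps" is a list of rows, each a list of 4 numbers: the shift along the world's x, y, z each as a share of 500 mm, from -1 to 1, then the turn about the world's z as a share of 45 degrees, from -1 to 1. In form: [[dx, dy, dz, spin], ...]. A call has 1 to 8 rows; each row shifts and turns the pose as measured when the row begins; what a row does not reach is not made up. A row lasts 1/8 s, in which the tool goes at most 62.5 mm and 10.7 degrees, less where a joint would pass 70% of its speed; a pose out of reach is approached as far as the arm can. A call with a number of a shift or a turn outside -1 to 1 is refused whole. A call with a gripper value outside its range is refused whole. "gripper" is the closure in counts, from 0 (fully open) to 255 (shut), set as the call begins (left out, the last holds). The fingers move at their own pace and stop on an object; "newtons" is the grip in N (left out, the last holds). Time passes only in rows, so rows that do not move let the fingers close. It gives the time, the measured TCP pose, the force and the opening at its end, in the units of the state.
- telemetry.get_state(): the state, without advancing time (a new reading comes with each control period).
- snapshot(name): name is "side" or "top" or "wrist"; returns a dict with "image" (400x640x3 uint8, blue, green, red), "depth" (400x640 float32, m along the optical axis (not along the pixel's ray), 0 where there is no reading), "camera_matrix" (3x3 intrinsics, pixels), "xyz" and "rotation" of the camera in the world; the wrist camera has in their place "mount" (4x4, takes a point from camera to tool coordinates, whose origin is the TCP and whose axes are the tool frame's). Camera axes: x right, y up, looking along -z (the intrinsics and any distortion apply to the point x, -y, -z); pixel columns grow to the right and rows downward; lengths in m; the calibration is good to about 2 mm. A picture is of the moment at which its call begins: read the wrist's pose just before it.
- order.close_job(): hands the job in, once; it reports no verdict.
The state is a dict: "t": time; "joints": joint angles; "joint_velocities": joint speeds; "joint_torque": joint torques, N m; "ee_pos": TCP position; "eef_rot": TCP orientation; "force": force on the tool from outside, world axes, zero at the start; "ft_torque": the same for the moment, N m; "grip_width": opening from 0.0 (shut) to 1.0 (fully open).
Only numpy, scipy, OpenCV 4.12 (cv2) and the standard library are available. Lean on these libraries where they do the work, as an engineer would, in place of code of your own. Each camera call takes 0.05 s, during which the arm holds its last target. There are 200 camera calls.

TASK

Lay the long white corner guard in the sloped rest, foot end down and short leg flat on the ramp, and let go of it there so that you can take it again by its upper end. Then stand it upright on the scanner turntable, nested snugly into the aluminium reference angle with short leg against short leg and long leg against long leg, set down gently with its foot flat on the turntable, and let go. Do not disturb the other loose things on the bench.

Things in the scene. Friction and masses are not known exactly. Their poses are not given: they have to be found in the camera images.
- guard: long white printed angle section, about 90 g, 130 mm long, walls 8 mm, unequal legs. Starts on the black build plate (4 mm thick), short leg flat, long leg upright. Origin: on the outer corner edge (where the outer faces meet), mid-length. x along it from foot end (-65) to top end (+65); short leg: y 0 to 36, z 0 to 8 mm; long leg: z 0 to 50, y 0 to 8 mm. Only foot end down do like legs meet in the nest.
- guard_foot (a point): the outer corner of the guard at its foot end: guard (-65, 0, 0) mm. When the guard is nested its x points up.
- rest: sloped rest, fixed: grey chute rising at 45 degrees towards its +x, on a 140 x 75 mm base; z up, origin on the bench. Ramp 105 mm long, 44 mm wide between two lips 6 mm high; across its lower end a foot stop 14 mm high, square to the ramp. Ramp meets stop along x = -35, z = 20, y -22 to 22 mm. The guard lies in it short leg flat on the ramp, guard x up the slope, guard y along rest y.
- rest_seat (a point): where guard_foot lies when the guard sits centred in the rest, foot against the stop: rest (-35, -18, 20) mm; 4 mm play sideways either way. The guard's top end then overhangs the ramp by 25 mm.
- turntable: scanner turntable, fixed: black disc 200 mm across, top 20 mm above the bench; z up, origin on the bench under its centre. On it stands the fixed aluminium reference angle, 70 mm high, walls 5 mm; from its inner corner at (-20, -18) mm the short leg (inner face 40 mm) runs along +x, the long leg (inner face 53 mm) along +y; its V is open towards +x +y.
- nest (a point): foot of the reference angle's inner corner, on the disc's top: turntable (-20, -18, 20) mm. When nested, guard_foot lies here, guard y along turntable x, guard z along turntable y, guard x up.
- offcut: a short white printed equal-leg angle offcut, legs 28 mm, wall 8 mm, 55 mm long, lying on one leg beside the guard (decoy, leave alone). Origin on its outer corner edge at mid-length, on its underside; x along its length.
- gear: a small grey printed gear, 40 mm across, 12 mm thick, lying flat near the guard; origin centre of underside
- bottle: a white closed bottle, 52 mm across, 150 mm high, standing; origin centre of underside
- jar: a small glass jar with black cap, 44 mm across, 60 mm high, standing; origin centre of underside
- cup: a grey plastic cup, 72 mm across, 85 mm high, standing; origin centre of underside
- gluestick: a white glue stick, a plain cylinder 28 mm across, 95 mm high, standing beside the turntable; origin centre of underside
- scraper: a print-removal scraper (spatula), 200 mm long, lying on the bench along its x; origin near its middle
Things that resemble listed ones, but are neither listed nor needed, are in the scene too. Leave any orange or red look-alike of the guard alone.

How it is judged:
On the way:
1. the guard lies in the sloped rest, foot end down, short leg flat on the ramp, let go and still (distance between guard_foot and rest_seat below 0.02 m and angle between guard's own x axis and vertical between 0.69 and 0.88 rad and angle between the y axis of guard and the y axis of rest, either way round below 0.15 rad and contact force between the fingers and guard below 0.05 N and contact force between guard and rest above 0.2 N and linear speed of guard below 0.02 m/s), for 0.2 s.
At the end, for the whole second after the job is handed in: The guard stands upright (within 3 degrees) and still on the turntable, foot end down and flat on it (within 3 mm), its outer corner within 4 mm of the reference angle's inner corner along either leg and its legs along the reference's legs (within 4.5 degrees), let go (x of guard_foot in the frame of nest between -0.003 and 0.004 m and y of guard_foot in the frame of nest between -0.003 and 0.004 m and z of guard_foot in the frame of nest between -0.003 and 0.003 m and angle between guard's own x axis and vertical below 0.05 rad and angle between the y axis of guard and the x axis of turntable, either way round below 0.08 rad and linear speed of guard below 0.01 m/s and angular speed of guard below 0.05 rad/s); the robot touches nothing.
It fails at once if a bystander (offcut, gear, bottle, jar, cup, glue stick, scraper) is shifted by more than 25 mm or tipped over (distance of any of offcut, gear, bottle, jar, cup, gluestick, scraper from where it was at the start of the episode above 0.025 m or angle between any of offcut, gear, bottle, jar, cup, gluestick, scraper's own z axis and vertical above 0.5 rad).
It fails at once if the guard is dropped or rammed onto the turntable or the reference angle (over 40 N) (contact force between guard and turntable above 40 N).
It also fails if it takes over 61 s, if anything falls off the work surface, if the arm or the gripper's body presses on something with over 40 N, if the wrist force passes 120 N, or if a joint passes its speed limit or range.

## Working session

There is one attempt and no reset: what is moved stays moved. The work goes in short steps, Python scripts to look and compute and a tool call to move; the robot and the scene stay as the last step left them, time stands still between calls to the robot, and variables do not carry over. Pictures are saved under pics/ and viewed, about 8 in all and at most 12, crops included, and the job is handed in when it is done.

Besides the shell and the picture viewer there is one more tool, called after "Call:" as name([rows], argument=value, ...), one row to a line, values as JSON. jog_arm: Moves the arm, as the interface text tells. Shift numbers are shares of 500 mm and turn numbers shares of 45 degrees, none past 1 either way. Its arguments: {"type":"object","properties":{"steps":{"type":"array"},"gripper":{"type":"number"},"newtons":{"type":"number"}},"required":["steps"]}

```bash
ls; mkdir -p pics; cat > h.py <<'E'
import numpy as np, cv2
from station import telemetry, snapshot, order, robot
def shot(name):
    s=telemetry.get_state(); d=snapshot(name)
    K=np.array(d["camera_matrix"])
    if name=="wrist":
        T=np.eye(4);T[:3,:3]=s["eef_rot"];T[:3,3]=s["ee_pos"];T=T@np.array(d["mount"])
    else:
        T=np.eye(4);T[:3,:3]=d["rotation"];T[:3,3]=d["xyz"]
    v,u=np.mgrid[:400,:640]; z=d["depth"]
    P=np.stack([(u-K[0,2])/K[0,0]*z,-(v-K[1,2])/K[1,1]*z,-z],-1)@T[:3,:3].T+T[:3,3]
    P[z==0]=np.nan
    return d["image"],P,T,K,d
E
python3 - <<'E'
from h import *
print(telemetry.get_state()); print({k:getattr(robot,k) for k in dir(robot) if k[0]!='_'})
for n in("top","side"):
    im,P,T,K,d=shot(n); cv2.imwrite(f"pics/{n}0.png",im); np.savez(f"{n}0.npz",im=im,P=P); print(n,T,K,[k for k in d])
E
```

```text
pics
{'t': 0.0, 'joints': array([-1.34100458e+00,  1.26383779e-01, -4.06335378e-02,  1.40536517e+00,
        3.98007151e-05,  1.57080496e+00]), 'joint_velocities': array([ 1.97989230e-04,  8.88320025e-04, -5.04131148e-04,  5.01619166e-04,
       -4.78711091e-05,  1.49070249e-03]), 'joint_torque': array([-1.18433880e-03, -4.35914505e+01,  3.52923918e+01,  1.72886375e-02,
       -1.08193972e-04, -1.54349613e-05]), 'ee_pos': array([ 0.11950126, -0.51080408,  0.23051478]), 'eef_rot': array([[ 2.27766053e-01, -9.73715832e-01, -3.22532713e-04],
       [-9.73714593e-01, -2.27766277e-01,  1.55353169e-03],
       [-1.58616048e-03, -3.97869718e-05, -9.99998741e-01]]), 'force': array([-0.81839543, -0.46360253,  0.03096729]), 'ft_torque': array([-0.00770564,  0.06233178,  0.00935458]), 'grip_width': 1.0005769893469079}
{'Unreachable': <class 'station.Unreachable'>, 'pinch_z': 0.0187}
top [[ 0.00733098  0.9916584  -0.12868518  0.27337592]
 [-0.99990014  0.00571464 -0.01292517  0.078359  ]
 [-0.01208196  0.12876708  0.99160126  1.97047026]
 [ 0.          0.          0.          1.        ]] [[516.36709356   0.         318.54148654]
 [  0.         516.36709356 202.71910323]
 [  0.           0.           1.        ]] ['image', 'depth', 'camera_matrix', 'xyz', 'rotation']
side [[-0.80583455  0.4510112  -0.38369203  0.10939929]
 [-0.59196879 -0.62921066  0.50365355  0.63504115]
 [-0.01426972  0.63299513  0.77402425  0.85004757]
 [ 0.          0.          0.          1.        ]] [[369.43611144   0.         316.49515667]
 [  0.         369.43611144 199.4042493 ]
 [  0.           0.           1.        ]] ['image', 'depth', 'camera_matrix', 'xyz', 'rotation']
```

View pics/top0.png

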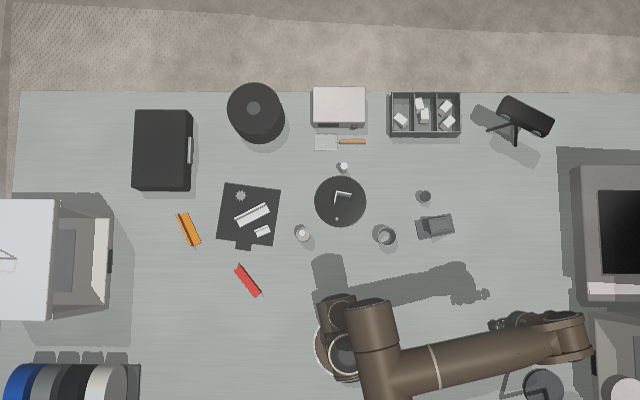

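View pics/side0.png

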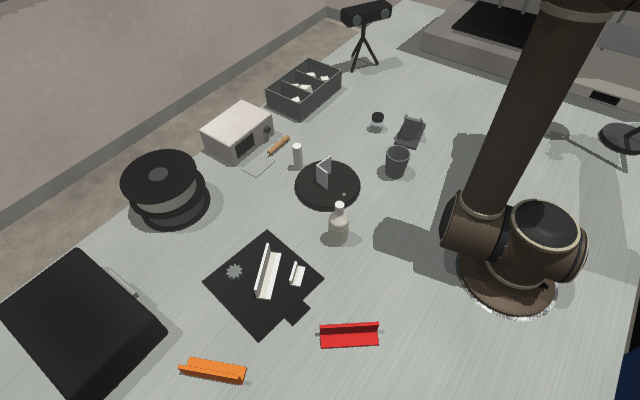

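```bash
python3 - <<'E'
from h import *
t=np.load("top0.npz");s=np.load("side0.npz")
def crop(im,x,y,w,h): return cv2.resize(im[y:y+h,x:x+w],(400,300),interpolation=cv2.INTER_CUBIC)
m=np.vstack([np.hstack([crop(t['im'],212,180,80,60),crop(t['im'],405,200,64,48)]),np.hstack([crop(s['im'],220,230,100,75),crop(s['im'],370,100,80,60)])])
cv2.imwrite("pics/crop.png",m)
def pts(a,x0,x1,y0,y1,f):
    P=a['P'][y0:y1,x0:x1].reshape(-1,3);c=a['im'][y0:y1,x0:x1].reshape(-1,3).astype(int);k=f(P,c)&np.isfinite(P[:,0]);return P[k],c[k]
W=lambda P,c:(c.min(1)>140)
P,_=pts(t,225,275,195,224,W)
print("guard top: rect",cv2.minAreaRect(P[:,:2].astype(np.float32)), "z",np.percentile(P[:,2],[5,25,50,75,95]))
hi=P[P[:,2]>.04];print("long leg top",len(hi),cv2.minAreaRect(hi[:,:2].astype(np.float32)))
P,_=pts(s,245,290,235,305,W)
hi=P[P[:,2]>.03]; lo=P[(P[:,2]<.016)];
for n,q in(("hi",hi),("lo",lo)): print("side",n,len(q),cv2.minAreaRect(q[:,:2].astype(np.float32)),np.percentile(q[:,2],[2,50,98]))
# rest
P,_=pts(t,412,458,208,242,lambda P,c:P[:,2]>.008)
print("rest",len(P),cv2.minAreaRect(P[:,:2].astype(np.float32)),np.percentile(P[:,2],[0,2,50,98,100]))
P,_=pts(s,385,430,112,152,lambda P,c:P[:,2]>.008)
print("rest side",len(P),cv2.minAreaRect(P[:,:2].astype(np.float32)),np.percentile(P[:,2],[0,2,50,98,100]))
P,_=pts(t,310,372,170,230,lambda P,c:(P[:,2]>.015)&(P[:,2]<.025)&(c.max(1)<80))
print("disc",cv2.minEnclosingCircle(P[:,:2].astype(np.float32)),np.median(P[:,2]))
P,_=pts(t,325,360,180,215,lambda P,c:(P[:,2]>.075))
print("ref",len(P),cv2.minAreaRect(P[:,:2].astype(np.float32)),np.median(P[:,2])); print(np.round(P[:,:3]*1000).astype(int).tolist()[::4])
E
```

```text
guard top: rect ((0.5021203756332397, 0.3568333387374878), (0.10892681777477264, 0.1260896474123001), 0.5280740857124329) z [0.00394712 0.00965637 0.01379167 0.02176165 0.05486438]
long leg top 80 ((0.49110275506973267, 0.3633275628089905), (0.008516322821378708, 0.12898242473602295), 28.874040603637695)
side hi 148 ((0.4868125021457672, 0.3550894856452942), (0.08721735328435898, 0.10934481769800186), 60.20589065551758) [0.04970227 0.0545649  0.05780239]
side lo 706 ((0.5104135870933533, 0.33993077278137207), (0.12405454367399216, 0.19278115034103394), 35.9275016784668) [-0.00166487  0.01173765  0.01519691]
rest 551 ((0.4453292191028595, -0.33756500482559204), (0.12193385511636734, 0.1727076917886734), 0.4184778034687042) [0.00801046 0.00810408 0.02597023 0.09375623 0.09994642]
rest side 680 ((0.42654740810394287, -0.2729630768299103), (0.07485872507095337, 0.27329808473587036), 12.238173484802246) [0.00801511 0.00814813 0.04360229 0.09473065 0.09886985]
disc ((0.5341593623161316, 0.023664982989430428), 0.0977494865655899) 0.0197316706240086
ref 45 ((0.5530703663825989, 0.022483671084046364), (0.03660286217927933, 0.07053092122077942), 26.215476989746094) 0.0887965754382729
[[565, 39, 88], [559, 28, 104], [559, 35, 81], [557, 17, 93], [558, 2, 90], [555, 13, 81], [554, -1, 92], [554, -16, 90], [552, -9, 79], [541, 42, 79], [531, 43, 91], [521, 46, 85]]
```

View pics/crop.png

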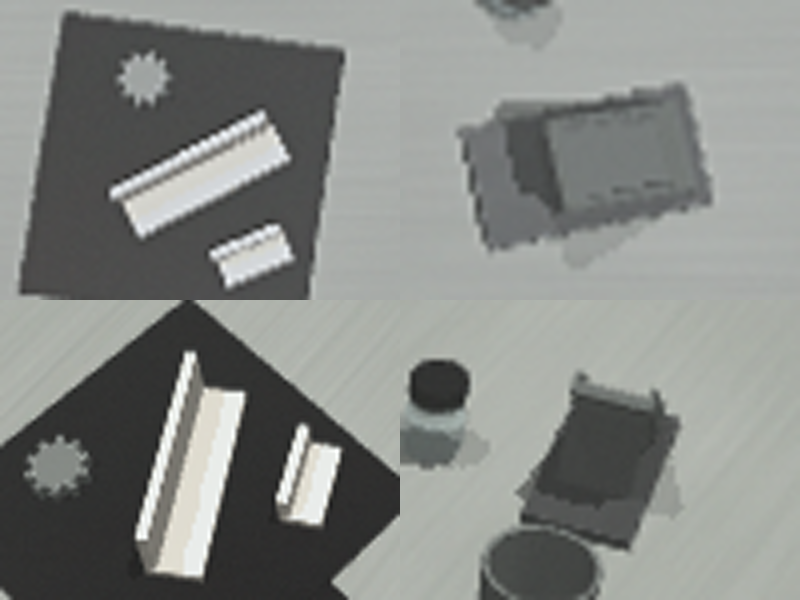

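Call:
jog_arm([
  [0.046,0.112,0.005,0.147],
  [0.046,0.112,0.005,0.147],
  [0.046,0.112,0,0.147],
  [0.046,0.112,0,0.147],
  [0.046,0.112,0,0.147],
  [0.046,0.112,0,0.147],
  [0.046,0.112,0,0.147],
  [0.046,0.112,0,0.147],
], gripper=0)

```text
t: 1.1
ee_pos: [0.3039, -0.052, 0.2318]
eef_rot: [[0.922, -0.388, -0.003], [-0.388, -0.922, 0.003], [-0.004, -0.002, -1.0]]
force: [1.4, -0.3, 0.7]
grip_width: 1.005
```

Call:
jog_arm([
  [0.045,0.108,0,0.147],
  [0.045,0.108,0,0.147],
  [0.045,0.108,0,0.147],
  [0.045,0.108,0,0.147],
  [0.045,0.108,0,0.147],
  [0.045,0.108,0,0.147],
  [0.045,0.105,0,0.14],
  [0,0,0,0],
])

```text
t: 2.1
ee_pos: [0.463, 0.3424, 0.2279]
eef_rot: [[0.904, 0.427, -0.005], [0.427, -0.904, -0.002], [-0.005, -0.0, -1.0]]
force: [-0.1, -0.6, -0.5]
grip_width: 0.995
```

```bash
python3 - <<'E'
from h import *
im,P,T,K,d=shot("wrist"); cv2.imwrite("pics/w1.png",im); np.savez("w1.npz",im=im,P=P)
s=telemetry.get_state();print(s["ee_pos"],np.degrees(s["joints"]),s["t"]); print(np.round(d["mount"],3))
E
```

```text
[0.46235114 0.34075427 0.22850106] [3.63641632e+01 1.28794232e+01 4.19825161e+00 8.16115173e+01
 5.08672008e-02 1.01207947e+02] 2.15
[[ 1.     0.001  0.     0.   ]
 [ 0.001 -0.95  -0.314 -0.081]
 [-0.     0.314 -0.95  -0.143]
 [ 0.     0.     0.     1.   ]]
```

View pics/w1.png

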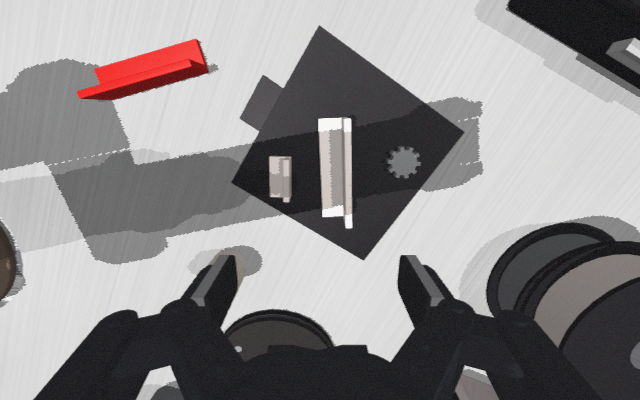

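```bash
python3 - <<'E'
from h import *
a=np.load("w1.npz");P=a['P'];im=a['im'].astype(int)
s=telemetry.get_state()
def reg(x0,x1,y0,y1,lo,hi,mn):
    p=P[y0:y1,x0:x1].reshape(-1,3);c=im[y0:y1,x0:x1].reshape(-1,3)
    k=np.isfinite(p[:,0])&(p[:,2]>lo)&(p[:,2]<hi)&(c.min(1)>mn);return p[k]
for n,q in(("long",reg(312,360,110,235,.046,.062,60)),("short",reg(312,360,110,235,.008,.018,60)),("offcut",reg(262,298,150,208,.02,.04,60)),("plate",reg(330,420,60,100,-.01,.02,0))):
    print(n,len(q),cv2.minAreaRect(q[:,:2].astype(np.float32)),np.median(q[:,2]))
print(np.degrees(np.arctan2(s['eef_rot'][1,0],s['eef_rot'][0,0])))
E
```

```text
long 817 ((0.492249995470047, 0.3634183704853058), (0.008171215653419495, 0.12967191636562347), 28.064064025878906) 0.05400398830456449
short 2169 ((0.4765545427799225, 0.35510778427124023), (0.028731627389788628, 0.1300058364868164), 27.56012725830078) 0.01221432936816258
offcut 345 ((0.4295245409011841, 0.32142195105552673), (0.008075546473264694, 0.055202048271894455), 23.331125259399414) 0.03181454666165129
plate 3588 ((0.4777233898639679, 0.47536149621009827), (0.11103160679340363, 0.04403216019272804), 25.228328704833984) 0.0037844328097027813
25.15606843802824
```

Call:
jog_arm([
  [0.046,0.072,0,0.058],
  [0,0,-0.08,0],
  [0,0,-0.1,0],
  [0,0,-0.08,0],
  [0,0,0,0],
], gripper=130, newtons=40)

```text
t: 2.78
ee_pos: [0.4845, 0.3712, 0.098]
eef_rot: [[0.888, 0.46, -0.003], [0.46, -0.888, -0.003], [-0.004, 0.001, -1.0]]
force: [-0.2, -0.7, 0.8]
grip_width: 0.488
```

Call:
jog_arm([
  [0.002,0.012,0,0.01],
  [0,0,-0.07,0],
  [0,0,-0.06,0],
  [0,0,-0.02,0],
  [0,0,0,0],
])

```text
t: 3.4
ee_pos: [0.4909, 0.3803, 0.0341]
eef_rot: [[0.885, 0.465, 0.01], [0.465, -0.885, 0.008], [0.013, -0.002, -1.0]]
force: [0.5, -0.2, 1.0]
grip_width: 0.491
```

Call:
jog_arm([
  [-0.01,-0.006,-0.015,0.0],
  [0,0,-0.01,0],
  [0,0,0,0],
])

```text
t: 3.78
ee_pos: [0.4871, 0.3784, 0.0244]
eef_rot: [[0.885, 0.465, 0.014], [0.465, -0.885, 0.011], [0.018, -0.003, -1.0]]
force: [0.4, -0.1, -0.7]
grip_width: 0.49
```

Call:
jog_arm([
  [-0.004,-0.002,-0.003,0.0],
  [0,0,0,0],
  [0,0,0,0],
  [0,0,0,0],
  [0,0,0,0],
], gripper=255, newtons=40)

```text
t: 4.4
ee_pos: [0.485, 0.3775, 0.0235]
eef_rot: [[0.885, 0.465, 0.014], [0.465, -0.885, 0.011], [0.018, -0.003, -1.0]]
force: [-0.1, 1.0, -0.5]
grip_width: 0.082
```

Call:
jog_arm([
  [0,0,0.03,0],
  [0,0,0.06,0],
  [0,0,0.1,0],
  [0,0,0.1,0],
  [0,0,0.1,0],
  [0,0,0.06,0],
  [0,0,0,0],
])

```text
t: 5.28
ee_pos: [0.4835, 0.3761, 0.2599]
eef_rot: [[0.885, 0.465, 0.016], [0.465, -0.885, 0.012], [0.02, -0.003, -1.0]]
force: [0.3, 0.7, -2.2]
grip_width: 0.081
```

```bash
python3 - <<'E'
from h import *
t=np.load("top0.npz");s=np.load("side0.npz")
for n,a,(x0,x1,y0,y1) in(("top",t,(408,462,205,245)),("side",s,(385,430,112,152))):
    P=a['P'][y0:y1,x0:x1]
    # surface normals for ramp: gradients
    dx=np.gradient(P,axis=1);dy=np.gradient(P,axis=0);N=np.cross(dx,dy);N/=np.linalg.norm(N,axis=2,keepdims=True);N*=np.sign(N[...,2:])
    k=(np.abs(N[...,2]-.707)<.08)&(P[...,2]>.025)&(P[...,2]<.09)
    q=P[k];c=q.mean(0);n_=np.linalg.svd(q-c)[2][2];n_*=np.sign(n_[2])
    r=q[np.abs((q-c)@n_)<.003]; c=r.mean(0);n_=np.linalg.svd(r-c)[2][2];n_*=np.sign(n_[2])
    h=-n_[:2]/np.linalg.norm(n_[:2]); l=np.array([-h[1],h[0]])
    # line where ramp z=20 -> rest x=-35
    al=(c[:2]@h)-(c[2]-.02)*np.hypot(*n_[:2])**-1*n_[2]
    lat=(r[:,:2]@l);
    allp=P.reshape(-1,3);b=allp[allp[:,2]>.006];lb=b[:,:2]@l;hb=b[:,:2]@h
    print(n,len(r),"n",n_,"heading",np.degrees(np.arctan2(h[1],h[0])),"foot along",al,"lat",np.percentile(lat,[1,50,99]),"base lat",np.percentile(lb,[0,1,50,99,100]),"hb",np.percentile(hb,[0,1,99,100]))
    lm=np.percentile(lat,[1,99]).mean(); print("rest origin xy",h*(al+.035)+l*lm, "seat", h*al+l*(lm-.018))
    m=(P[...,2]>.006)&(P[...,2]<.017)
    r2=cv2.minAreaRect(P[m][:,:2].astype(np.float32));print("base low",r2)
for n,a,(x0,x1,y0,y1) in(("cup",t,(370,398,225,248)),("jar",t,(414,432,188,204)),("glue",t,(335,349,160,175)),("bottle",t,(292,314,222,245))):
    P=a['P'][y0:y1,x0:x1].reshape(-1,3);q=P[P[:,2]>.03];print(n,cv2.minEnclosingCircle(q[:,:2].astype(np.float32)),np.percentile(q[:,2],98))
E
```

```text
top 36 n [ 0.11901616 -0.64532543  0.75457951] heading 100.4495336102765 foot along -0.4605264632260346 lat [-0.39647408 -0.37047135 -0.35218486] base lat [-0.46677478 -0.45531128 -0.37312462 -0.30723605 -0.29907642] hb [-0.52547101 -0.50599181 -0.31138624 -0.29978219]
rest origin xy [ 0.44529871 -0.35057721] seat [ 0.46934811 -0.38173209]
base low ((0.4474678039550781, -0.33786264061927795), (0.14906948804855347, 0.2049560695886612), 0.23479418456554413)
side 20 n [ 0.10520763 -0.06940807  0.99202514] heading 146.58617750480207 foot along -0.9479035485360894 lat [-0.09550477 -0.07038728  0.03004878] base lat [-0.12578886 -0.11215131  0.01515933  0.10061191  0.11251386] hb [-0.67806137 -0.58844028 -0.41910123 -0.40833184]
rest origin xy [ 0.78003704 -0.47540112] seat [ 0.81916435 -0.47965012]
base low ((0.47375184297561646, -0.329085111618042), (0.14412084221839905, 0.1427309364080429), 12.612248420715332)
cup ((0.39858630299568176, -0.14616018533706665), 0.03606560081243515) 0.09333441910878086
jar ((0.5506447553634644, -0.29267939925193787), 0.02167299948632717) 0.06773112022927767
glue ((0.6564035415649414, 0.01175554096698761), 0.014192660339176655) 0.1005440314712848
bottle ((0.4031487703323364, 0.16034933924674988), 0.0260456632822752) 0.15652648215722564
```

```bash
python3 - <<'E'
from h import *
t=np.load("top0.npz");P=t['P']
for r in(216,220,224,228,232): print(r,[(int(P[r,c,1]*1000),int(P[r,c,2]*1000)) for c in range(410,462,3)])
E
```

```text
216 [(-246, -3), (-257, 2), (-268, 2), (-281, -6), (-291, 5), (-302, 5), (-316, -4), (-326, 0), (-336, 5), (-346, 14), (-357, 15), (-370, 8), (-381, 8), (-393, 6), (-406, 1), (-421, -13), (-429, -1), (-441, -2)]
220 [(-245, 3), (-258, -3), (-268, 5), (-278, 12), (-290, 7), (-302, 2), (-297, 86), (-308, 85), (-320, 83), (-337, 54), (-353, 33), (-365, 27), (-378, 22), (-388, 27), (-405, 4), (-419, -8), (-429, -2), (-441, -5)]
224 [(-246, -6), (-256, 3), (-268, -1), (-278, 11), (-290, 5), (-301, 7), (-309, 25), (-305, 99), (-320, 78), (-334, 67), (-347, 57), (-363, 35), (-378, 19), (-388, 26), (-404, 4), (-417, 0), (-428, 2), (-437, 10)]Traceback (most recent call last):
  File "<stdin>", line 3, in <module>
ValueError: cannot convert float NaN to integer
```

Call:
jog_arm([
  [-0.016,-0.06,0.003,-0.028],
  [-0.016,-0.12,0.003,-0.028],
  [-0.016,-0.12,0.003,-0.028],
  [-0.016,-0.12,0,-0.028],
  [-0.016,-0.12,0,-0.028],
  [-0.016,-0.12,0,-0.028],
  [-0.016,-0.12,0,-0.028],
  [-0.016,-0.12,0,-0.028],
])

```text
t: 6.28
ee_pos: [0.4124, -0.0832, 0.2527]
eef_rot: [[0.952, 0.306, 0.007], [0.306, -0.952, 0.006], [0.009, -0.003, -1.0]]
force: [1.6, -1.2, -1.0]
grip_width: 0.089
```

Call:
jog_arm([
  [-0.016,-0.12,0,-0.028],
  [-0.016,-0.12,0,-0.028],
  [-0.016,-0.12,0,-0.028],
  [-0.016,-0.12,0,-0.028],
  [-0.016,-0.12,0,-0.028],
  [-0.016,-0.06,0,-0.028],
  [0,0,0,0],
  [0,0,0,0],
])

```text
t: 7.28
ee_pos: [0.3556, -0.4248, 0.2407]
eef_rot: [[0.986, 0.167, -0.001], [0.167, -0.986, 0.015], [0.002, -0.015, -1.0]]
force: [-0.4, 0.2, -1.2]
grip_width: 0.088
```

```bash
python3 - <<'E'
from h import *
im,P,T,K,d=shot("wrist"); cv2.imwrite("pics/w2.png",im); np.savez("w2.npz",im=im,P=P)
s=telemetry.get_state();print(s["ee_pos"],np.degrees(s["joints"]),s["t"],s["eef_rot"])
E
```

```text
[ 0.35573787 -0.42462477  0.24080752] [-50.3220174   11.00590035   3.40958104  83.10275897   0.5197957
  30.02005075] 7.325 [[ 9.85836903e-01  1.67704944e-01 -8.07387377e-04]
 [ 1.67697754e-01 -9.85721545e-01  1.51822193e-02]
 [ 1.75027410e-03 -1.51025891e-02 -9.99884417e-01]]
```

View pics/w2.png

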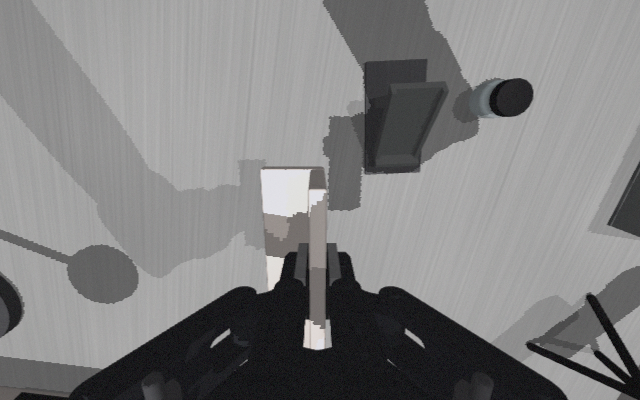

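```bash
python3 - <<'E'
from h import *
a=np.load("w2.npz");P=a['P'];im=a['im'].astype(int)
Q=P[50:185,350:455]; q=Q.reshape(-1,3);q=q[np.isfinite(q[:,0])]
# RANSAC plane of ~45deg
rng=np.random.default_rng(0);best=0
c=q[(q[:,2]>.025)]
for _ in range(3000):
    p=c[rng.choice(len(c),3,False)];n=np.cross(p[1]-p[0],p[2]-p[0]);L=np.linalg.norm(n)
    if L<1e-6: continue
    n/=L;n*=np.sign(n[2])
    if abs(n[2]-.707)>.06: continue
    k=np.abs((c-p[0])@n)<.0015
    if k.sum()>best: best=k.sum();B=k
r=c[B];m=r.mean(0);n=np.linalg.svd(r-m)[2][2];n*=np.sign(n[2])
h=-n[:2]/np.linalg.norm(n[:2]);print(best,n,"heading",np.degrees(np.arctan2(h[1],h[0])))
low=q[(q[:,2]>.006)&(q[:,2]<.016)];allb=q[q[:,2]>.006]
R=cv2.minAreaRect(allb[:,:2].astype(np.float32));print("outline",R, "low",len(low),cv2.minAreaRect(low[:,:2].astype(np.float32)),np.median(low[:,2]))
for hd in (np.degrees(np.arctan2(h[1],h[0])),R[2]+90):
    hh=np.array([np.cos(np.radians(hd)),np.sin(np.radians(hd))]);l=np.array([-hh[1],hh[0]])
    lb=allb[:,:2]@l;hb=allb[:,:2]@hh;lr=r[:,:2]@l;hr=r[:,:2]@hh
    print(hd,"base lat",np.percentile(lb,[.5,99.5]),"long",np.percentile(hb,[.5,99.5]),"ramp lat",np.percentile(lr,[1,99]),"ramp long",np.percentile(hr,[1,99]))
    al=m[:2]@hh-(m[2]-.02)*n[2]/np.hypot(*n[:2]); print("foot line along",al,"origin along from it",al+.035)
    lm=np.percentile(lb,[.5,99.5]).mean();print("origin",hh*(al+.035)+l*lm,"seat",hh*al+l*(lm-.018))
# held guard: top edge of long leg
g=P[185:320,300:332].reshape(-1,3);print("long edge z/y",[np.round(P[rr,318],4).tolist() for rr in (195,210,230,250,270,300,330)])
print("short",[np.round(P[rr,285],4).tolist() for rr in (175,190,205,215)])
E
```

```text
2547 [ 0.14360179 -0.69189565  0.70757257] heading 101.72517569923693
outline ((0.44282305240631104, -0.33807671070098877), (0.0754845067858696, 0.14029096066951752), 12.220938682556152) low 2971 ((0.44282305240631104, -0.33807671070098877), (0.0754845067858696, 0.14029096066951752), 12.220938682556152) 0.008168685612865212
101.72517569923693 base lat [-0.40104981 -0.32770018] long [-0.48976799 -0.35180175] ramp lat [-0.38717469 -0.33788142] ramp long [-0.45821439 -0.38904014]
foot line along -0.46424943827116394 origin along from it -0.4292494382711639
origin [ 0.44400282 -0.34624516] seat [ 0.46873984 -0.37685692]
102.22093868255615 base lat [-0.39752095 -0.32417774] long [-0.49290831 -0.35493556] ramp lat [-0.38347254 -0.33425411] ramp long [-0.46132999 -0.39214557]
foot line along -0.46739785426941133 origin along from it -0.43239785426941135
origin [ 0.44420283 -0.34621381] seat [ 0.46920379 -0.37661039]
long edge z/y [[0.3486, -0.3792, 0.2727], [0.3497, -0.3859, 0.2719], [0.3512, -0.3948, 0.2723], [0.3528, -0.4042, 0.2725], [0.3546, -0.4146, 0.2717], [0.3574, -0.4309, 0.2711], [0.3602, -0.4479, 0.2714]]
short [[0.3306, -0.3828, 0.2301], [0.3318, -0.3912, 0.2307], [0.333, -0.4002, 0.2305], [0.3338, -0.4066, 0.2297]]
```

Call:
jog_arm([
  [0.067,0.061,0,0.018],
  [0.067,0.061,0,0.018],
  [0.06,0.056,0,0.016],
  [0,0,-0.06,0],
  [0,0,-0.06,0],
  [0,0,-0.04,0],
  [0,0,0,0],
])

```text
t: 8.2
ee_pos: [0.4572, -0.3227, 0.16]
eef_rot: [[0.975, 0.222, 0.001], [0.222, -0.975, 0.015], [0.004, -0.014, -1.0]]
force: [0.2, 0.4, -1.8]
grip_width: 0.085
```

Call:
jog_arm([
  [-0.002,-0.02,0,-0.014],
  [0,0,-0.04,0],
  [0,0,-0.04,0],
  [0,0,0,0],
  [0,0,0,0],
])

```text
t: 8.82
ee_pos: [0.4588, -0.3355, 0.126]
eef_rot: [[0.977, 0.211, 0.009], [0.211, -0.977, 0.008], [0.01, -0.006, -1.0]]
force: [-0.2, -0.4, -1.4]
grip_width: 0.086
```

Call:
jog_arm([
  [-0.005,0.004,-0.01,0],
  [0,0,-0.016,0],
  [0,0,-0.012,0],
  [0,0,0,0],
])

```text
t: 9.32
ee_pos: [0.4579, -0.3364, 0.1115]
eef_rot: [[0.977, 0.211, 0.015], [0.211, -0.978, -0.0], [0.015, 0.003, -1.0]]
force: [-0.5, 0.6, -1.4]
grip_width: 0.09
```

Call:
jog_arm([
  [-0.003,0.006,-0.016,0],
  [0,0,-0.016,0],
  [0,0,-0.01,0],
  [0,0,0,0],
])

```text
t: 9.82
ee_pos: [0.4599, -0.3434, 0.1019]
eef_rot: [[0.978, 0.208, 0.027], [0.209, -0.978, -0.026], [0.021, 0.031, -0.999]]
force: [-0.0, -0.5, -0.7]
grip_width: 0.09
```

```bash
python3 - <<'E'
from h import *
im,P,T,K,d=shot("side"); print(telemetry.get_state()["ee_pos"],telemetry.get_state()["force"])
iw,Pw,_,_,_=shot("wrist")
cv2.imwrite("pics/s3.png",np.hstack([cv2.resize(im[60:180,330:490],(400,300)),cv2.resize(iw,(400,300))]))
E
```

```text
[ 0.46005264 -0.34342115  0.10176672] [-0.00966552 -0.74060696 -0.38079227]
```

View pics/s3.png

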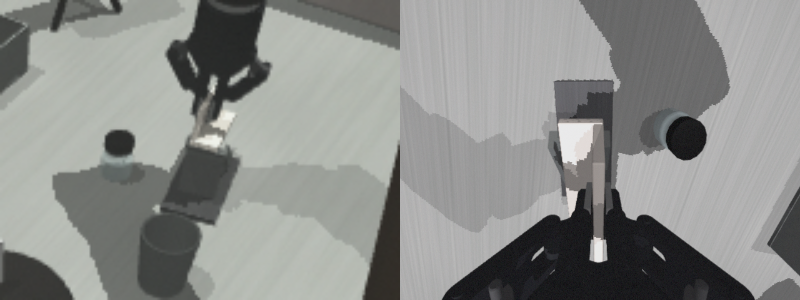

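```bash
cat >> h.py <<'E'
def edge(rows=(185,195,210,230,250,270,300,330),col=318):
    im,P,T,K,d=shot("wrist"); return [np.round(P[r,col],4).tolist() for r in rows]
E
python3 - <<'E'
from h import *
print(edge()); print(edge((165,175,190,205,215),285)); s=telemetry.get_state();print(s['ee_pos'],s['force'],np.degrees(s['joints']))
E
```

```text
[[0.4498, -0.2942, 0.1258], [0.45, -0.2963, 0.1329], [0.4504, -0.2992, 0.1421], [0.4518, -0.3058, 0.1457], [0.4539, -0.3155, 0.1433], [0.4564, -0.3267, 0.1402], [0.4606, -0.3459, 0.135], [0.4662, -0.3708, 0.1272]]
[[0.4335, -0.2931, 0.1064], [0.4343, -0.2984, 0.1052], [0.4356, -0.307, 0.1024], [0.437, -0.3164, 0.0993], [0.4379, -0.323, 0.0976]]
[ 0.46007205 -0.34340241  0.10137796] [-1.01428534 -1.18871881  3.90013634] [-36.59220707  12.47530067 -12.40216972  63.00878323  -0.28330843
  41.34746765]
```

Call:
jog_arm([
  [-0.004,0.02,-0.008,0],
  [-0.002,0.01,-0.012,0],
  [0,0.006,-0.012,0],
  [0,0.002,0,0],
])

```text
t: 10.52
ee_pos: [0.4615, -0.3429, 0.0995]
eef_rot: [[0.979, 0.202, 0.038], [0.205, -0.976, -0.071], [0.022, 0.077, -0.997]]
force: [-2.6, -1.1, -1.6]
grip_width: 0.085
```

```bash
python3 - <<'E'
from h import *
print(edge()); s=telemetry.get_state();print(s['ee_pos'],s['force'],s['eef_rot'][:,2])
E
```

```text
[[0.4511, -0.292, 0.1232], [0.4513, -0.2938, 0.1301], [0.4517, -0.297, 0.1377], [0.4522, -0.3006, 0.147], [0.4542, -0.3097, 0.1454], [0.4569, -0.3219, 0.1407], [0.4615, -0.3431, 0.1339], [0.4675, -0.3708, 0.1249]]
[ 0.46161021 -0.34270945  0.09935749] [-2.6387774  -4.55814561  4.09970946] [ 0.03777001 -0.07092374 -0.9967664 ]
```

Call:
jog_arm([
  [-0.006,0.036,0.016,0],
  [-0.004,0.01,-0.03,0],
], newtons=20)

```text
t: 10.82
ee_pos: [0.4585, -0.326, 0.0985]
eef_rot: [[0.979, 0.199, 0.042], [0.202, -0.975, -0.088], [0.024, 0.094, -0.995]]
force: [-9.9, -20.4, 51.9]
grip_width: 0.086
```

```bash
python3 - <<'E'
from h import *
print(edge()); s=telemetry.get_state();print(s['ee_pos'],s['force'],s['eef_rot'][:,2])
E
```

```text
[[0.4478, -0.2734, 0.1249], [0.4482, -0.2761, 0.129], [0.4487, -0.2794, 0.1359], [0.4495, -0.284, 0.1432], [0.4499, -0.2872, 0.1515], [0.4507, -0.2917, 0.1564], [0.4562, -0.3164, 0.1431], [0.4648, -0.3553, 0.1227]]
[ 0.45850624 -0.32633891  0.09736546] [ -6.99673372 -14.74551688  30.18819457] [ 0.04232899 -0.08852456 -0.99517418]
```

Call:
jog_arm([
  [0,0,0.006,0],
  [0,0,0,0],
  [0,0,0,0],
  [0,0,0,0],
], gripper=205)

```text
t: 11.38
ee_pos: [0.459, -0.3243, 0.0991]
eef_rot: [[0.979, 0.2, 0.043], [0.203, -0.975, -0.085], [0.025, 0.092, -0.995]]
force: [-0.5, -0.7, -0.3]
grip_width: 0.192
```

```bash
python3 - <<'E'
from h import *
print(edge()); s=telemetry.get_state();print(s['ee_pos'],s['force'],s['eef_rot'][:,2],s['grip_width'])
im,P,T,K,d=shot("side")
iw,Pw,_,_,_=shot("wrist")
cv2.imwrite("pics/s4.png",np.hstack([cv2.resize(im[60:180,330:490],(400,300)),cv2.resize(iw,(400,300))]))
E
```

```text
[[0.458, -0.3059, 0.0291], [0.4575, -0.3062, 0.0492], [0.4518, -0.2879, 0.1145], [0.4531, -0.2949, 0.1209], [0.4543, -0.3017, 0.1269], [0.4552, -0.307, 0.1343], [0.4569, -0.3161, 0.1423], [0.4965, -0.4868, 0.0008]]
[ 0.45891907 -0.32424943  0.09901259] [-0.10553501 -0.74732643  0.28553143] [ 0.04300501 -0.08489913 -0.99546105] 0.19209847477667655
```

View pics/s4.png

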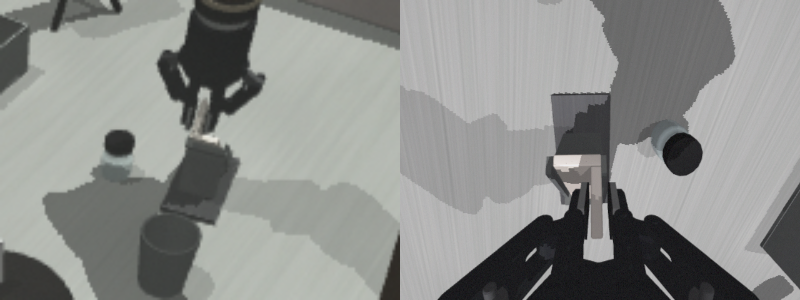

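Call:
jog_arm([
  [0,0,0,0],
  [0,0,0.06,0],
  [0,0,0.1,0],
  [0,-0.06,0.1,0],
  [0,-0.1,0.0,0],
  [0,0,0,0],
], gripper=130)

```text
t: 12.28
ee_pos: [0.4581, -0.4053, 0.2325]
eef_rot: [[0.978, 0.202, 0.042], [0.205, -0.975, -0.085], [0.024, 0.091, -0.996]]
force: [-0.1, 0.4, -0.5]
grip_width: 0.488
```

```bash
python3 - <<'E'
from h import *
im,P,T,K,d=shot("wrist"); np.savez("w5.npz",im=im,P=P); cv2.imwrite("pics/w5.png",im)
s=telemetry.get_state();print(s['t'],s['ee_pos'],s['eef_rot'])
g=(im.min(2)>110)
c=np.isfinite(P[...,2])&(P[...,2]>.03)&(P[...,2]<.18)&(P[...,1]>-.42)&(np.abs(P[...,0]-.45)<.06)
q=P[c];print(len(q))
E
```

```text
12.325 [ 0.458262   -0.40406715  0.23319469] [[ 0.97823241  0.20308188  0.04265091]
 [ 0.20606875 -0.97488847 -0.08442835]
 [ 0.02443402  0.09137957 -0.99551633]]
5308
```

View pics/w5.png

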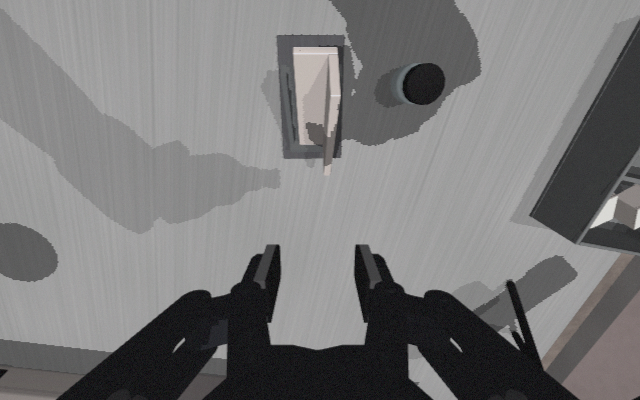

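```bash
python3 - <<'E'
from h import *
a=np.load("w5.npz");P=a['P'];im=a['im'].astype(int)
for c,rows in ((310,range(44,150,12)),(329,range(90,180,10)),(335,range(45,125,10))):
    print(c,[(r,*np.round(P[r,c]*1000).tolist()) for r in rows])
q=P[55:140,297:318].reshape(-1,3);q=q[np.isfinite(q[:,0])&(q[:,2]>.03)]
m=q.mean(0)
for _ in range(4):
    n=np.linalg.svd(q-m,full_matrices=False)[2][2];n*=np.sign(n[2]);q=q[np.abs((q-m)@n)<.003];m=q.mean(0)
print("short leg plane n",n,"tilt of x from vertical deg",90-np.degrees(np.arccos(n[2])),"heading",np.degrees(np.arctan2(-n[1],-n[0])),len(q))
h=-n[:2]/np.linalg.norm(n[:2]);u=np.r_[h*n[2],np.linalg.norm(n[:2])];w=np.cross(n,u)
c=np.isfinite(P[...,2])&(P[...,2]>.03)&(im.min(2)>95)
c[:35]=0;c[190:]=0;c[:,:285]=0;c[:,352:]=0
g=P[c]; k=g-m; print("u",np.percentile(k@u,[.3,1,99,99.7]),"n",np.percentile(k@n,[1,99,99.7]),"w",np.percentile(k@w,[1,99]))
L=g[(k@n)>.030];kk=(L-m);print("long leg w",np.percentile(kk@w,[2,50,98]))
for U in (.01,.02,.03,.04,.05,.06): 
    z=kk[np.abs(kk@u-U)<.005]; print(U,len(z),np.percentile(z@w,[2,50,98]) if len(z) else '')
top=np.percentile(k@u,99.5)
print("m",m,"u",u,"w",w)
np.savez("g5.npz",m=m,u=u,n=n,w=w,top=top)
E
```

```text
310 [(44, 429.0, -279.0, 8.0), (56, 433.0, -298.0, 116.0), (68, 435.0, -306.0, 108.0), (80, 436.0, -315.0, 98.0), (92, 438.0, -325.0, 87.0), (104, 441.0, -336.0, 77.0), (116, 443.0, -349.0, 63.0), (128, 446.0, -363.0, 49.0), (140, 449.0, -379.0, 33.0)]
329 [(90, 452.0, -319.0, 133.0), (100, 454.0, -326.0, 136.0), (110, 455.0, -333.0, 134.0), (120, 458.0, -342.0, 128.0), (130, 461.0, -351.0, 117.0), (140, 464.0, -362.0, 105.0), (150, 467.0, -373.0, 95.0), (160, 471.0, -387.0, 80.0), (170, 475.0, -402.0, 65.0)]
335 [(45, 457.0, -274.0, 8.0), (55, 452.0, -293.0, 120.0), (65, 453.0, -301.0, 126.0), (75, 454.0, -308.0, 135.0), (85, 455.0, -314.0, 140.0), (95, 456.0, -321.0, 147.0), (105, 459.0, -328.0, 140.0), (115, 461.0, -336.0, 131.0)]
short leg plane n [ 0.14631977 -0.6918689   0.70704168] tilt of x from vertical deg 44.9947255030612 heading 101.94123564433465 1734
u [-0.07645993 -0.07129432  0.05184625  0.05210222] n [-0.00837816  0.04252487  0.04271088] w [-0.02473278  0.02059941]
long leg w [-0.02480291 -0.02069794 -0.0173012 ]
0.01 72 [-0.02413039 -0.01983291 -0.01728573]
0.02 73 [-0.02480998 -0.02056654 -0.01734765]
0.03 90 [-0.02479887 -0.02080797 -0.01734633]
0.04 102 [-0.02465419 -0.02036314 -0.01734939]
0.05 194 [-0.02501789 -0.0211795  -0.01749787]
0.06 0 
m [ 0.43714579 -0.33192378  0.08161313] u [-0.14629284  0.69174153  0.70717187] w [-9.78360327e-01 -2.06908363e-01 -1.38777878e-17]
```

Call:
jog_arm([
  [-0.002,0.08,0,0],
  [0,0.08,0,0],
  [0,0,-0.06,0],
  [0,0,-0.08,0],
  [0,0,0,0],
])

```text
t: 12.95
ee_pos: [0.4558, -0.3168, 0.1605]
eef_rot: [[0.978, 0.206, 0.042], [0.209, -0.975, -0.081], [0.024, 0.088, -0.996]]
force: [0.8, -0.3, 0.4]
grip_width: 0.491
```

Call:
jog_arm([
  [0,-0.002,-0.05,0],
  [0.003,-0.002,-0.04,0],
  [0,0,-0.008,0],
  [0,0,0,0],
])

```text
t: 13.45
ee_pos: [0.4594, -0.3186, 0.1168]
eef_rot: [[0.977, 0.207, 0.047], [0.21, -0.974, -0.084], [0.028, 0.092, -0.995]]
force: [-0.2, 0.8, -0.1]
grip_width: 0.489
```

Call:
jog_arm([
  [-0.006,-0.005,-0.02,0],
  [0,0,0,0],
])

```text
t: 13.7
ee_pos: [0.457, -0.3218, 0.1083]
eef_rot: [[0.977, 0.207, 0.049], [0.21, -0.974, -0.086], [0.03, 0.094, -0.995]]
force: [-0.2, -1.1, 0.1]
grip_width: 0.491
```

Spot on; close, then lift.

Call:
jog_arm([
  [0,0,0,0],
  [0,0,0,0],
  [0,0,0,0],
  [0,0,0,0],
], gripper=255, newtons=25)

```text
t: 14.2
ee_pos: [0.4563, -0.3224, 0.1093]
eef_rot: [[0.977, 0.205, 0.048], [0.209, -0.974, -0.088], [0.029, 0.096, -0.995]]
force: [-1.7, 0.3, 0.9]
grip_width: 0.089
```

Call:
jog_arm([
  [0,0.01,0.03,0],
  [0,0.0,0.08,0],
  [0,0,0.1,0],
  [0,0,0.1,0],
  [0,0,0,0],
])

```text
t: 14.82
ee_pos: [0.4563, -0.314, 0.271]
eef_rot: [[0.977, 0.208, 0.051], [0.211, -0.974, -0.084], [0.032, 0.093, -0.995]]
force: [0.2, -0.2, -0.9]
grip_width: 0.092
```

```bash
python3 - <<'E'
from h import *
im,P,T,K,d=shot("wrist"); s=telemetry.get_state(); np.savez("w6.npz",im=im,P=P); cv2.imwrite("pics/w6.png",im)
print(s['t'],s['ee_pos'],s['force'],s['eef_rot'][:,2],s['grip_width'])
for c in (300,306,312,318,324): print(c,[(r,*np.round(P[r,c]*1000).tolist()) for r in range(180,350,15)])
E
```

```text
14.875 [ 0.45568788 -0.31363414  0.26856751] [ 0.64743522 -0.0745443  -1.6705427 ] [ 0.04816412 -0.08203968 -0.99546457] 0.08490925001129512
300 [(180, 447.0, -345.0, 56.0), (195, 453.0, -380.0, 20.0), (210, 441.0, -284.0, 277.0), (225, 443.0, -297.0, 268.0), (240, 447.0, -321.0, 244.0), (255, 445.0, -304.0, 287.0), (270, 445.0, -302.0, 301.0), (285, 445.0, -300.0, 313.0), (300, 445.0, -299.0, 323.0), (315, 445.0, -299.0, 331.0), (330, 448.0, -317.0, 321.0), (345, 447.0, -309.0, 334.0)]
306 [(180, 455.0, -344.0, 54.0), (195, 462.0, -378.0, 20.0), (210, 444.0, -283.0, 277.0), (225, 447.0, -296.0, 269.0), (240, 451.0, -320.0, 244.0), (255, 448.0, -303.0, 287.0), (270, 448.0, -302.0, 301.0), (285, 448.0, -304.0, 308.0), (300, 450.0, -312.0, 308.0), (315, 451.0, -320.0, 310.0), (330, 520.0, -668.0, 0.0), (345, 528.0, -709.0, 0.0)]
312 [(180, 463.0, -342.0, 56.0), (195, 471.0, -377.0, 20.0), (210, 447.0, -282.0, 278.0), (225, 448.0, -288.0, 284.0), (240, 449.0, -293.0, 289.0), (255, 450.0, -298.0, 294.0), (270, 451.0, -303.0, 298.0), (285, 452.0, -308.0, 303.0), (300, 453.0, -313.0, 307.0), (315, 523.0, -628.0, 0.0), (330, 531.0, -667.0, -1.0), (345, 540.0, -707.0, -0.0)]
318 [(180, 469.0, -336.0, 67.0), (195, 481.0, -380.0, 8.0), (210, 450.0, -281.0, 279.0), (225, 451.0, -287.0, 283.0), (240, 452.0, -292.0, 289.0), (255, 453.0, -298.0, 293.0), (270, 454.0, -302.0, 299.0), (285, 454.0, -307.0, 303.0), (300, 455.0, -311.0, 308.0), (315, 534.0, -625.0, 1.0), (330, 543.0, -664.0, -1.0), (345, 552.0, -707.0, -2.0)]
324 [(180, 485.0, -354.0, 8.0), (195, 491.0, -381.0, -1.0), (210, 453.0, -282.0, 277.0), (225, 454.0, -287.0, 282.0), (240, 455.0, -292.0, 289.0), (255, 456.0, -297.0, 293.0), (270, 457.0, -302.0, 298.0), (285, 457.0, -306.0, 304.0), (300, 458.0, -311.0, 308.0), (315, 546.0, -623.0, 1.0), (330, 554.0, -661.0, 1.0), (345, 564.0, -703.0, -0.0)]
```

Call:
jog_arm([
  [0.022,0.08,0.015,-0.06],
  [0.022,0.12,0.015,-0.08],
  [0.022,0.12,0.015,-0.08],
  [0.022,0.12,0.01,-0.08],
  [0.0,0.04,0,-0.04],
  [0,0,0,0],
])

```text
t: 15.62
ee_pos: [0.498, -0.0646, 0.2884]
eef_rot: [[0.998, -0.065, 0.015], [-0.063, -0.994, -0.085], [0.021, 0.084, -0.996]]
force: [-0.6, -1.0, -1.3]
grip_width: 0.087
```

```bash
python3 - <<'E'
from h import *
im,P,T,K,d=shot("wrist"); s=telemetry.get_state(); np.savez("w7.npz",im=im,P=P); cv2.imwrite("pics/w7.png",im)
print(s['t'],s['ee_pos'],s['eef_rot'],s['grip_width'],np.degrees(s['joints']))
E
```

```text
15.675 [ 0.4979885  -0.06525514  0.28839609] [[ 0.99774757 -0.06536925  0.01505466]
 [-0.06386799 -0.99435277 -0.08475523]
 [ 0.02051003  0.08360282 -0.99628806]] 0.08653174813385972 [-4.65774742  4.01188686  1.18803442 85.91762414 -4.77556389 89.00162605]
```

View pics/w7.png

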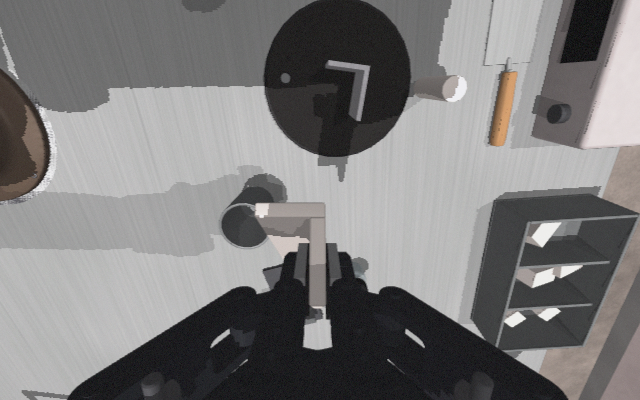

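```bash
python3 - <<'E'
from h import *
a=np.load("w7.npz");P=a['P'];im=a['im'].astype(int)
R=P[50:135,315:385].reshape(-1,3);q=R[np.isfinite(R[:,0])&(R[:,2]>.083)&(R[:,2]<.097)]
print(len(q),np.median(q[:,2]))
# fit L outline: maximize count in template
from scipy.optimize import minimize
xy=q[:,:2]
def loss(p,tot=False):
    c,s_=np.cos(p[2]),np.sin(p[2]);d=xy-p[:2];X=d@[c,s_];Y=d@[-s_,c]
    def box(x0,x1,y0,y1): return np.hypot(np.maximum(np.maximum(x0-X,X-x1),0),np.maximum(np.maximum(y0-Y,Y-y1),0))
    e=np.minimum(box(-.005,.040,-.005,0),box(-.005,0,-.005,.053))
    return np.minimum(e,.006).sum()*1000
best=None
for x in np.arange(.545,.58,.005):
  for y in np.arange(.025,.055,.005):
    for th in (168,174,180):
      r=minimize(loss,[x,y,np.radians(th)],method="Nelder-Mead",options=dict(xatol=1e-5,fatol=1e-3))
      if best is None or r.fun<best.fun: best=r
p=best.x;print("corner",p[:2],"heading x",np.degrees(p[2]),best.fun/len(xy))
c,s_=np.cos(p[2]),np.sin(p[2]);d=xy-p[:2];X=d@[c,s_];Y=d@[-s_,c]
print("X",np.percentile(X,[.5,99.5]),"Y",np.percentile(Y,[.5,99.5]))
S=(X>.01);Lg=(Y>.01);print("short Y",np.percentile(Y[S],[3,50,97]),"long X",np.percentile(X[Lg],[3,50,97]))
print("slopes",np.degrees(np.polyfit(X[S],Y[S],1)[0]),np.degrees(np.polyfit(Y[Lg],X[Lg],1)[0]))
D=P[0:160,260:415].reshape(-1,3);D=D[np.isfinite(D[:,0])&(abs(D[:,2]-.02)<.005)];print("disc",cv2.minEnclosingCircle(D[:,:2].astype(np.float32)),np.median(D[:,2]))
t=cv2.minEnclosingCircle(D[:,:2].astype(np.float32))[0];e=[p[0]-t[0],p[1]-t[1]];print("corner in table",e[0]*c+e[1]*s_,-e[0]*s_+e[1]*c)
# guard top face held
G=P[195:320,250:332].reshape(-1,3);
for rr,cc in((208,262),(208,290),(208,318),(225,318),(260,318),(300,318)): print(rr,cc,np.round(P[rr,cc]*1000,1))
E
```

```text
512 0.08996705685589901
corner [0.56012463 0.03622253] heading x 169.37079055173234 0.004551745567603035
X [-0.00516225  0.03943207] Y [-0.00500308  0.05252381]
short Y [-4.87692715e-03 -2.34906667e-03 -5.04468106e-05] long X [-4.97478508e-03 -2.08622377e-03  3.28179052e-07]
slopes 0.14935403012282158 0.003628837013665516
disc ((0.5371988415718079, 0.022297408431768417), 0.0950755923986435) 0.020179235381380167
corner in table -0.019963888164332637 -0.017914902719191352
208 262 [472.7 -28.8 294.9]
208 290 [486.8 -29.3 295.9]
208 318 [500.8 -30.5 295.6]
225 318 [500.2 -37.5 300.5]
260 318 [499.2 -49.4 313.1]
300 318 [498.  -62.9 324.6]
```

Call:
jog_arm([
  [0.034,0.08,0,-0.038],
  [0.034,0.11,0,-0.038],
  [0.034,0.11,0,-0.038],
  [0.034,0.11,0,-0.038],
  [0,0.03,0,0],
  [0,0,0,0],
])

```text
t: 16.42
ee_pos: [0.5677, 0.1533, 0.2838]
eef_rot: [[0.981, -0.196, -0.001], [-0.195, -0.977, -0.089], [0.016, 0.087, -0.996]]
force: [0.2, -0.7, -1.1]
grip_width: 0.088
```

Call:
jog_arm([
  [0,0,-0.06,0.012],
  [0,0,-0.08,0],
  [0,0.004,-0.08,0],
  [0,0.004,-0.06,0],
  [0,0,0,0],
])

```text
t: 17.05
ee_pos: [0.5666, 0.146, 0.1417]
eef_rot: [[0.981, -0.196, 0.001], [-0.195, -0.977, -0.091], [0.019, 0.089, -0.996]]
force: [-0.2, -0.2, -0.1]
grip_width: 0.09
```

Call:
jog_arm([
  [0,0.004,-0.03,0.014],
  [0,0,-0.004,0],
])

```text
t: 17.3
ee_pos: [0.5676, 0.1463, 0.1265]
eef_rot: [[0.982, -0.187, 0.006], [-0.186, -0.978, -0.09], [0.022, 0.087, -0.996]]
force: [0.4, -0.9, -1.0]
grip_width: 0.085
```

```bash
cat >> h.py <<'E'
C=np.array([.56012,.03622]);EX=np.array([-.9829,.1842]);EY=np.array([-.1842,-.9829])
def st():
    s=telemetry.get_state();R=s['eef_rot'];g=s['ee_pos']-.0187*R[:,2];d=g[:2]-C
    print("t",round(s['t'],2),"TCP",s['ee_pos'].round(4),"grip t'",round(d@EX,4),round(d@EY,4),"z",g[2].round(4),"F",s['force'].round(1),"psi",np.degrees(np.arctan2(R[1,0],R[0,0])).round(2),"toolz t",(R[:2,2]@EX).round(3),(R[:2,2]@EY).round(3))
    return s
E
python3 - <<'E'
from h import *
st()
E
```

```text
t 17.3 TCP [0.5676 0.1463 0.1265] grip t' 0.0133 -0.1112 z 0.1451 F [ 0.4 -0.9 -1. ] psi -10.71 toolz t -0.022 0.087
```

Call:
jog_arm([
  [-0.007,-0.039,0,0],
  [-0.007,-0.039,0,0],
  [-0.007,-0.039,0,0],
])

```text
t: 17.68
ee_pos: [0.5615, 0.0923, 0.1329]
eef_rot: [[0.983, -0.183, 0.019], [-0.181, -0.981, -0.075], [0.032, 0.07, -0.997]]
force: [-0.2, 5.9, 2.9]
grip_width: 0.088
```

```bash
cat >> h.py <<'E'
def topface():
    im,P,T,K,d=shot("wrist"); s=telemetry.get_state(); Z=s['ee_pos'][2]
    Q=P[190:345,305:332]; Q=Q[np.isfinite(Q[...,0])&(Q[...,2]>Z-.02)&(Q[...,2]<Z+.06)]
    d=(Q[:,:2]-C);Y=d@EY;z=Q[:,2]
    # bin by Y
    for lo in np.arange(-.2,.06,.006):
        k=(Y>=lo)&(Y<lo+.006)
        if k.sum()>8: print(round(lo+.003,3),np.percentile(z[k],[10,50,90]).round(4),k.sum())
    return im,P
E
python3 - <<'E'
from h import *
st();topface()
E
```

```text
t 17.68 TCP [0.5615 0.0923 0.1329] grip t' 0.0096 -0.0567 z 0.1515 F [-0.2  5.9  2.9] psi -10.43 toolz t -0.032 0.07
-0.101 [0.1522 0.1532 0.1541] 82
-0.095 [0.1535 0.1547 0.1558] 297
-0.089 [0.1556 0.1571 0.1585] 269
-0.083 [0.1583 0.1596 0.1609] 259
-0.077 [0.1609 0.162  0.1633] 254
-0.071 [0.1567 0.1643 0.1673] 458
-0.065 [0.1429 0.1669 0.1701] 531
-0.059 [0.1684 0.1697 0.1727] 365
-0.053 [0.17   0.1708 0.1757] 217
-0.047 [0.1702 0.1709 0.1793] 44
```

Call:
jog_arm([
  [-0.011,-0.036,-0.006,0],
  [-0.011,-0.036,-0.006,0],
])

```text
t: 17.98
ee_pos: [0.5519, 0.0543, 0.1299]
eef_rot: [[0.983, -0.183, 0.025], [-0.181, -0.981, -0.073], [0.038, 0.067, -0.997]]
force: [0.9, 3.2, 1.2]
grip_width: 0.093
```

```bash
python3 - <<'E'
from h import *
st();topface()
E
```

```text
t 17.98 TCP [0.5519 0.0543 0.1299] grip t' 0.0121 -0.0176 z 0.1486 F [0.9 3.2 1.2] psi -10.45 toolz t -0.038 0.067
-0.059 [0.1392 0.1574 0.165 ] 715
-0.053 [0.1641 0.165  0.1659] 286
-0.047 [0.1646 0.1654 0.1661] 259
-0.041 [0.165  0.1658 0.1665] 226
-0.035 [0.1652 0.1659 0.1666] 210
-0.029 [0.1411 0.1651 0.1668] 605
-0.023 [0.1657 0.1667 0.1688] 319
-0.017 [0.1661 0.167  0.1713] 306
-0.011 [0.1663 0.1672 0.1688] 185
```

Call:
jog_arm([
  [-0.004,-0.016,0,0],
  [0,-0.004,0,0],
])

```text
t: 18.27
ee_pos: [0.5493, 0.0427, 0.13]
eef_rot: [[0.982, -0.185, 0.025], [-0.183, -0.981, -0.071], [0.038, 0.065, -0.997]]
force: [0.2, 5.8, 1.7]
grip_width: 0.089
```

```bash
python3 - <<'E'
from h import *
st();topface()
E
```

```text
t 18.27 TCP [0.5493 0.0427 0.13  ] grip t' 0.0125 -0.0056 z 0.1486 F [0.2 5.8 1.7] psi -10.56 toolz t -0.038 0.065
-0.047 [0.1462 0.1608 0.1706] 871
-0.041 [0.1694 0.1702 0.1708] 279
-0.035 [0.1689 0.1696 0.1704] 240
-0.029 [0.1683 0.169  0.1697] 233
-0.023 [0.1679 0.1685 0.1691] 196
-0.017 [0.142  0.1662 0.1682] 548
-0.011 [0.1665 0.1673 0.1689] 289
-0.005 [0.1662 0.167  0.1716] 291
0.001 [0.1656 0.1668 0.1689] 201
```

Call:
jog_arm([
  [0.002,0.01,0.0,0],
  [0,0,0.05,0],
  [0,0,0.08,0],
  [0,0,0.06,0],
  [0,0,0,0],
])

```text
t: 18.95
ee_pos: [0.547, 0.0454, 0.2234]
eef_rot: [[0.983, -0.185, 0.014], [-0.183, -0.98, -0.082], [0.029, 0.078, -0.997]]
force: [0.2, -0.1, -2.0]
grip_width: 0.088
```

```bash
python3 - <<'E'
from h import *
st();topface()
E
```

```text
t 18.95 TCP [0.547  0.0454 0.2234] grip t' 0.0152 -0.008 z 0.242 F [ 0.2 -0.1 -2. ] psi -10.56 toolz t -0.029 0.078
-0.053 [0.2371 0.2472 0.2568] 545
-0.047 [0.2574 0.2629 0.2639] 458
-0.041 [0.2619 0.2627 0.2635] 262
-0.035 [0.2616 0.2623 0.263 ] 231
-0.029 [0.2609 0.2617 0.2625] 222
-0.023 [0.2533 0.2609 0.2619] 316
-0.017 [0.2338 0.2601 0.2614] 472
-0.011 [0.2597 0.2604 0.2637] 289
-0.005 [0.2593 0.2602 0.2652] 279
0.001 [0.2589 0.2609 0.2674] 83
```

```bash
cat >> h.py <<'E'
def gpose(save=None):
    im,P,T,K,d=shot("wrist"); s=telemetry.get_state(); Z=s['ee_pos'][2]
    if save: cv2.imwrite(save,im)
    Q=P[150:345,230:345]; I=im[150:345,230:345]
    Q=Q[np.isfinite(Q[...,0])&(Q[...,2]>Z+.0275)&(Q[...,2]<Z+.05)&(I.min(2)>70)]
    A=np.c_[(Q[:,:2]-C)@EX,(Q[:,:2]-C)@EY,Q[:,2]]
    for _ in range(5):
        B=np.c_[A[:,:2],np.ones(len(A))];co=np.linalg.lstsq(B,A[:,2],rcond=None)[0];r=A[:,2]-B@co;A=A[np.abs(r)<max(.0012,1.5*np.median(np.abs(r)))]
    from scipy.optimize import minimize
    xy=A[:,:2]
    def loss(p):
        c,s_=np.cos(p[2]),np.sin(p[2]);dd=xy-p[:2];X=dd@[c,s_];Y=dd@[-s_,c]
        box=lambda x1,y1:np.hypot(np.maximum(np.maximum(-X,X-x1),0),np.maximum(np.maximum(-Y,Y-y1),0))
        return np.minimum(np.minimum(box(.036,.008),box(.008,.050)),.006).sum()*1000
    p0=np.percentile(xy,1,axis=0);b=min((minimize(loss,[p0[0]+a,p0[1]+e,0],method="Nelder-Mead",options=dict(xatol=1e-5,fatol=1e-3)) for a in(-.003,0,.003) for e in(-.003,0,.003)),key=lambda r:r.fun)
    c=b.x;zt=co@[c[0],c[1],1]
    print("n",len(A),"top corner t'",c[:2].round(4),"z",zt.round(4),"yaw err deg",np.degrees(c[2]).round(2),"slopes dz/dX,dz/dY",co[:2].round(4),"fit",b.fun/len(A),"ext",np.percentile(A,[1,99],axis=0).round(4).tolist())
    n=np.r_[-co[:2],1];n/=np.linalg.norm(n);f=np.r_[c[:2],zt]-.13*n;print("foot corner t'",f.round(4))
E
python3 - <<'E'
from h import *
st();gpose("pics/w8.png")
E
```

```text
t 19.0 TCP [0.5463 0.0454 0.2217] grip t' 0.0157 -0.0079 z 0.2404 F [ 0.4 -0.6 -1.6] psi -10.56 toolz t -0.027 0.078
n 2475 top corner t' [ 0.0121 -0.0499] z 0.2617 yaw err deg 0.26 slopes dz/dX,dz/dY [-0.027  -0.0746] fit 0.053799320379699415 ext [[0.012, -0.0498, 0.2576], [0.0467, -0.0017, 0.2616]]
foot corner t' [ 0.0086 -0.0596  0.1321]
```

View pics/w8.png

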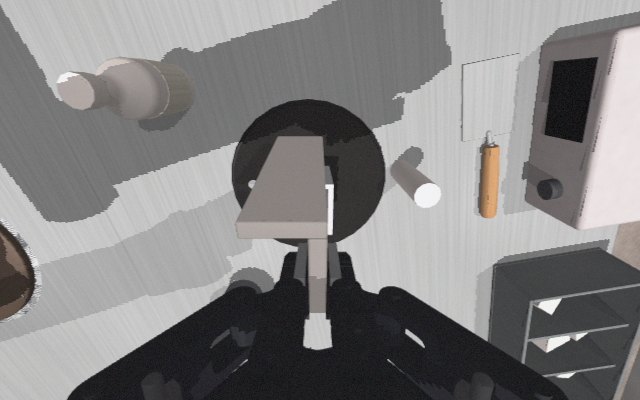

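Call:
jog_arm([
  [-0.006,-0.064,0.004,0],
  [-0.006,-0.064,0.004,0],
  [0,0,0,0],
  [0,0,0,0],
])

```text
t: 19.55
ee_pos: [0.5368, -0.0198, 0.2171]
eef_rot: [[0.983, -0.182, -0.002], [-0.182, -0.98, -0.083], [0.014, 0.082, -0.997]]
force: [-0.1, 0.5, -2.3]
grip_width: 0.088
```

```bash
python3 - <<'E'
from h import *
st();gpose()
E
```

```text
t 19.55 TCP [ 0.5368 -0.0198  0.2171] grip t' 0.0129 0.0578 z 0.2358 F [-0.1  0.5 -2.3] psi -10.48 toolz t -0.014 0.082
n 2436 top corner t' [0.0091 0.0157] z 0.2567 yaw err deg 0.49 slopes dz/dX,dz/dY [-0.0096 -0.0665] fit 0.04945473853837823 ext [[0.0089, 0.0158, 0.2531], [0.0439, 0.0639, 0.257]]
foot corner t' [0.0078 0.007  0.127 ]
```

Call:
jog_arm([
  [0.004,0,-0.05,0],
  [0,0,-0.06,0],
  [0,0,-0.04,0],
  [0,0,0,0],
])

```text
t: 20.1
ee_pos: [0.5385, -0.0164, 0.1386]
eef_rot: [[0.984, -0.178, -0.003], [-0.177, -0.981, -0.083], [0.012, 0.083, -0.997]]
force: [0.3, -0.1, -1.5]
grip_width: 0.091
```

```bash
python3 - <<'E'
from h import *
st();gpose()
E
```

```text
t 20.1 TCP [ 0.5385 -0.0164  0.1386] grip t' 0.0118 0.0541 z 0.1572 F [ 0.3 -0.1 -1.5] psi -10.21 toolz t -0.013 0.082
n 2414 top corner t' [0.0081 0.012 ] z 0.1783 yaw err deg 0.57 slopes dz/dX,dz/dY [-0.0099 -0.0683] fit 0.0514217185405944 ext [[0.0078, 0.0122, 0.1745], [0.0428, 0.0602, 0.1785]]
foot corner t' [0.0068 0.0031 0.0486]
```

Call:
jog_arm([
  [0.009,-0.002,-0.02,-0.006],
  [0,0,-0.02,0],
  [0,0,0,0],
])

```text
t: 20.52
ee_pos: [0.5444, -0.0167, 0.1201]
eef_rot: [[0.983, -0.182, -0.0], [-0.181, -0.98, -0.083], [0.015, 0.082, -0.997]]
force: [-1.0, 1.0, -1.8]
grip_width: 0.095
```

```bash
python3 - <<'E'
from h import *
st();gpose()
E
```

```text
t 20.52 TCP [ 0.5444 -0.0167  0.1201] grip t' 0.006 0.0534 z 0.1387 F [-1.   1.  -1.8] psi -10.44 toolz t -0.015 0.082
n 2446 top corner t' [0.0022 0.0112] z 0.1597 yaw err deg 0.6 slopes dz/dX,dz/dY [-0.0105 -0.0685] fit 0.04605624510906597 ext [[0.002, 0.0114, 0.1559], [0.0369, 0.0596, 0.1599]]
foot corner t' [0.0008 0.0023 0.0301]
```

Call:
jog_arm([
  [0.002,0.02,0.002,0],
  [0.0,0.003,0,0],
])

```text
t: 20.82
ee_pos: [0.546, -0.006, 0.1223]
eef_rot: [[0.983, -0.183, 0.001], [-0.182, -0.979, -0.086], [0.017, 0.085, -0.996]]
force: [-0.6, -3.1, -1.8]
grip_width: 0.09
```

```bash
python3 - <<'E'
from h import *
st();gpose()
E
```

```text
t 20.82 TCP [ 0.546  -0.006   0.1223] grip t' 0.0064 0.0425 z 0.141 F [-0.6 -3.1 -1.8] psi -10.51 toolz t -0.017 0.085
n 2666 top corner t' [ 0.0023 -0.0003] z 0.1587 yaw err deg -0.33 slopes dz/dX,dz/dY [-0.0094  0.012 ] fit 0.1069170036921541 ext [[0.0, -0.0003, 0.1575], [0.0373, 0.0483, 0.16]]
foot corner t' [0.001  0.0012 0.0287]
```

Call:
jog_arm([
  [0,-0.001,-0.008,0],
  [0,0,-0.004,0],
  [0,0,0,0],
])

```text
t: 21.25
ee_pos: [0.546, -0.0063, 0.1164]
eef_rot: [[0.983, -0.183, 0.002], [-0.182, -0.98, -0.086], [0.018, 0.084, -0.996]]
force: [-0.9, -1.0, 0.0]
grip_width: 0.087
```

```bash
python3 - <<'E'
from h import *
st();gpose()
E
```

```text
t 21.25 TCP [ 0.546  -0.0063  0.1164] grip t' 0.0063 0.0428 z 0.135 F [-0.9 -1.   0. ] psi -10.5 toolz t -0.018 0.084
n 2708 top corner t' [0.0022 0.0001] z 0.1528 yaw err deg -0.11 slopes dz/dX,dz/dY [-0.0035  0.0119] fit 0.0923297803887589 ext [[-0.0001, 0.0, 0.1517], [0.0372, 0.0489, 0.1541]]
foot corner t' [0.0017 0.0016 0.0228]
```

Call:
jog_arm([
  [0,0,-0.005,0],
  [0,0,0,0],
])

```text
t: 21.55
ee_pos: [0.546, -0.0063, 0.1137]
eef_rot: [[0.983, -0.183, 0.002], [-0.182, -0.98, -0.085], [0.017, 0.084, -0.996]]
force: [-0.8, -1.3, -1.2]
grip_width: 0.088
```

```bash
python3 - <<'E'
from h import *
st();gpose()
E
```

```text
t 21.55 TCP [ 0.546  -0.0063  0.1137] grip t' 0.0063 0.0428 z 0.1324 F [-0.8 -1.3 -1.2] psi -10.5 toolz t -0.018 0.084
n 2685 top corner t' [0.0022 0.0002] z 0.1501 yaw err deg -0.27 slopes dz/dX,dz/dY [-0.006   0.0113] fit 0.10363555295231881 ext [[-0.0, 0.0001, 0.149], [0.0372, 0.0491, 0.1514]]
foot corner t' [0.0014 0.0016 0.0202]
```

Call:
jog_arm([
  [0,0,-0.003,0],
  [0,0,0,0],
])

```text
t: 21.85
ee_pos: [0.5462, -0.0065, 0.1136]
eef_rot: [[0.983, -0.183, 0.003], [-0.182, -0.98, -0.086], [0.019, 0.084, -0.996]]
force: [-1.5, -0.8, -1.0]
grip_width: 0.092
```

```bash
python3 - <<'E'
from h import *
st();gpose()
E
```

```text
t 21.85 TCP [ 0.5462 -0.0065  0.1136] grip t' 0.0061 0.0429 z 0.1322 F [-1.5 -0.8 -1. ] psi -10.51 toolz t -0.019 0.084
n 2702 top corner t' [0.002  0.0002] z 0.1501 yaw err deg -0.14 slopes dz/dX,dz/dY [-0.0054  0.0077] fit 0.09911883809506629 ext [[-0.0003, 0.0003, 0.1489], [0.037, 0.0487, 0.1513]]
foot corner t' [0.0013 0.0012 0.0201]
```

Call:
jog_arm([
  [0,0,0,0],
  [0,0,0,0],
  [0,0,0,0],
], gripper=200)

```text
t: 22.28
ee_pos: [0.5476, -0.0057, 0.1137]
eef_rot: [[0.983, -0.183, 0.006], [-0.182, -0.98, -0.084], [0.021, 0.082, -0.996]]
force: [-0.3, 0.5, 0.1]
grip_width: 0.216
```

```bash
python3 - <<'E'
from h import *
s=st();print(s['grip_width']);gpose()
E
```

```text
t 22.27 TCP [ 0.5476 -0.0057  0.1137] grip t' 0.005 0.042 z 0.1323 F [-0.3  0.5  0.1] psi -10.48 toolz t -0.021 0.082
0.21621737694493762
n 2624 top corner t' [ 0.0003 -0.0001] z 0.1497 yaw err deg -0.19 slopes dz/dX,dz/dY [0.0011 0.0097] fit 0.19579237233156524 ext [[-0.0057, -0.0001, 0.1487], [0.0352, 0.0486, 0.151]]
foot corner t' [0.0005 0.0011 0.0197]
```

Call:
jog_arm([
  [0,0,0,0],
  [0,0,0.03,0],
  [0,0,0.08,0],
  [0,0,0.1,0],
  [0,-0.06,0.06,0],
  [0,-0.06,0,0],
  [0,-0.04,0,0],
  [0,0,0,0],
], gripper=140)

```text
t: 23.32
ee_pos: [0.5474, -0.0875, 0.2604]
eef_rot: [[0.983, -0.182, 0.012], [-0.18, -0.98, -0.085], [0.028, 0.081, -0.996]]
force: [-0.0, 0.1, -0.2]
grip_width: 0.452
```

```bash
python3 - <<'E'
from h import *
st();im,P,T,K,d=shot("wrist")
Q=P[np.isfinite(P[...,0])&(P[...,2]>.135)&(P[...,2]<.165)]
A=np.c_[(Q[:,:2]-C)@EX,(Q[:,:2]-C)@EY,Q[:,2]];A=A[(np.abs(A[:,0]-.02)<.04)&(np.abs(A[:,1]-.02)<.05)]
print(len(A),np.percentile(A,[1,50,99],axis=0).round(4).tolist())
B=np.c_[A[:,:2],np.ones(len(A))];print(np.linalg.lstsq(B,A[:,2],rcond=None)[0].round(4))
si=shot("side");cv2.imwrite("pics/end.png",np.hstack([cv2.resize(si[0][90:290,220:440],(440,400)),cv2.resize(im,(360,400))]))
t=np.load("top0.npz");to=shot("top");m=np.abs(to[0].astype(int)-t['im']).max(2)
for n,(x0,x1,y0,y1) in dict(cup=(370,398,225,248),jar=(414,432,188,204),glue=(335,349,160,175),bottle=(292,314,222,245)).items():
    p=to[1][y0:y1,x0:x1].reshape(-1,3);q=p[p[:,2]>.03];print(n,np.round(cv2.minEnclosingCircle(q[:,:2].astype(np.float32))[0],3))
E
```

```text
t 23.32 TCP [ 0.5474 -0.0875  0.2604] grip t' -0.0098 0.1225 z 0.279 F [-0.   0.1 -0.2] psi -10.4 toolz t -0.028 0.081
1215 [[0.0001, 0.0006, 0.1357], [0.0068, 0.0081, 0.15], [0.035, 0.0489, 0.1519]]
[-0.0249 -0.0051  0.1497]
cup [ 0.372 -0.103]
jar [ 0.552 -0.294]
glue [0.657 0.012]
bottle [0.403 0.16 ]
```

View pics/end.png

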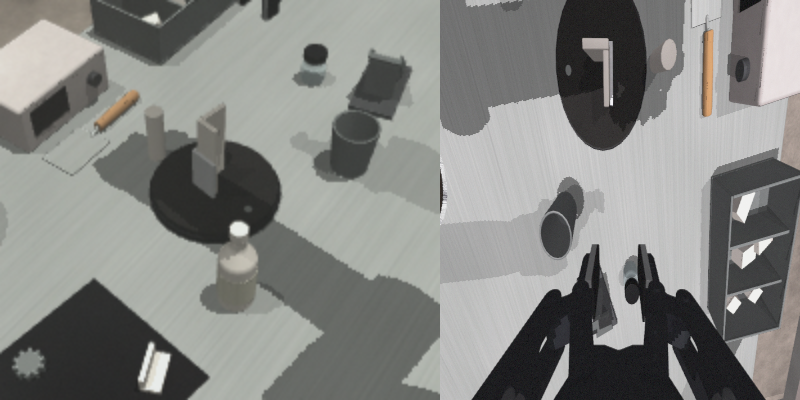

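```bash
python3 -c "
from h import *
order.close_job(); print(telemetry.get_state()['t'])"
```

```text
the job is handed in; nothing more can be done
the job is handed in; nothing more can be done
```

The guard went through the sloped rest and now stands nested in the reference angle on the turntable. I handed the job in at about 23 s, with no verdict reported.

**What I did**
- **Rest:** I gripped the long leg above the plate and lowered the guard against the ramp's upper edge, which tipped it part of the way. I then let go from about 28 degrees and it dropped onto the ramp. Lowering it, the wrist force briefly reached about 52 N upward, against the 120 N limit.
- **Upright:** I took it again by its upper end and turned it upright in the grip by pushing its foot sideways against the outer face of the reference's short leg. This took up to about 6 N.
- **Nest:** I squared it against the inner wall, lowered it until contact showed as the descent stopping, and let go.

**What the checks showed**
- **In the rest:** its short leg lay at 45.0 degrees and in line with the ramp. Its foot was at the stop to within a few millimetres.
- **In the nest, just after letting go:** the foot corner was about 0.5 mm and 1 mm from the reference corner, with its height within 0.5 mm of the disc top. Lean was about 0.6 degrees and twist about 0.2 degrees.
- **After backing away:** the top end sat within about 1 mm of square on the corner, at 150 mm height. The last image shows the gripper clear of everything.

**Checks that disagreed or were missing**
- In the last top view the cup's position came out about 50 mm off. I put this down to the arm being in that view, because in the side view the cup is at the same pixel as at the start.
- The jar, glue stick and bottle measured within 2 mm of their starting positions. The gear, offcut and scraper I only saw in place in the last image and did not re-measure.
- A crude plane fit over all points in the final view showed a slope of 0.025. It had side-wall points mixed in, so I relied on the earlier fit.

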